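Slide the soldering board home into its notch and flip the keeper over it

TASK

Make the soldering hearth ready: with a fingertip, gently push the soldering board along its rails, towards the fire bricks at their end, until you feel its rear cross bar drop into the locating notches and the board lies level. Then tip the brass keeper over with a fingertip so that it lies down on the board's edge. Only push, lift nothing: leave the copper ring lying untouched on the board and the things standing about where they are.

Things in the scene. Friction and masses are not known exactly. Their poses are not given: they have to be found in the camera images.
- hearth: Soldering hearth screwed to the bench: steel base plate 4 mm thick, notched rails, cream bricks. Origin on the bench midway between the rails, at the middle of the notches; x = the way the board slides home, to the end wall (from x = 122 mm, 105 mm high); z up; keeper on the -y side. Rails: y = +-44 to 58, x = -107 to 121 mm, top 24 mm up, outer guides to 36 mm. Notches x = +-7.5 mm, 6 mm deep.
- home (a point): Fixed point where the middle of the board's rear lip stands when home: hearth x = -13.5, y = 0 mm, 42 mm above the bench. The lip (steel, 84 mm wide, 20 mm high) is the place to push; it starts 36 to 64 mm short of here, 48 mm up while riding. Sliding takes 2 to 5 N; in the notches the board stops dead: come at under 50 mm/s. Over 25 N is too rough.
- board: Soldering board: scorched brick in a steel tray, 131x84 mm, on two cross bars riding on the rails; loose, 0.35 to 0.7 kg. Origin midway under the tray, x towards the end wall; outer face of the rear lip at x = -65.5 mm, brick top 24 mm up. Rides 3.3 degrees nose-down, rear 6 mm high. Home: rear bar (x = -52 mm) in the notches, level, origin at hearth x = 52, y = 0, z = 32 mm; play 2 mm each way.
- ring: Copper ring blank lying flat on the board, 48 mm across, 39 mm bore, 8 mm high, origin under its centre; loose. Not to be touched.
- keeper (a joint): Brass hinged keeper on the hearth's -y side. Hinge axis along the hearth's x at y = -68 mm, 60 mm above the bench; bar 12 mm wide (hearth x = 16 to 28 mm), 8 mm thick, 46 mm long. Radians: 2.0 = open, leaning outwards on its stop (tip at y = -87, 102 mm up); 1.57 = upright; 0 = lying level on the seated board's edge. No spring: past upright it falls slowly by its own weight, either way.
- flux_jar: Bystander: glass jar with a black lid, 49 mm across, 46 mm high, origin under its centre.
- wire_spool: Bystander: spool of brass wire, 44 mm across, 28 mm high, origin under its centre.
- tea_cup: Bystander: small white china cup, 69 mm across, 51 mm high, origin under its centre.

How it is judged:
On the way, in this order (a step that is already met when the one before it is completed fails the run):
1. the board's rear bar has dropped into the notches: board level (within 0.025 rad) and home (within 5 mm) (angle between board's own z axis and vertical below 0.025 rad and x of board in the frame of hearth between 0.047 and 0.057 m and z of board in the frame of hearth below 0.0345 m), for 0.2 s.
2. the keeper lies down on the board's edge (below 0.09 rad) (value of joint keeper below 0.09 rad), for 0.2 s.
At the end, for the whole second after the job is handed in: the board lies level in its notches (tilt below 0.025 rad, origin 47 to 57 mm along the hearth's x and below 34.5 mm), the keeper lies on its edge (below 0.09 rad), the ring still lies flat on the board, all at rest (all of step 1 and value of joint keeper below 0.09 rad and z of ring in the frame of board between 0.021 and 0.028 m and linear speed of each of board, ring below 0.01 m/s); the robot touches nothing.
It fails at once if the board is lifted off its rails (z of board in the frame of hearth above 0.05 m).
It fails at once if the ring is touched (contact force between the fingers and ring above 0.3 N).
It fails at once if the ring is off the board or lifted (z of ring in the frame of board above 0.04 m or z of ring in the frame of board below 0.015 m).
It fails at once if the board is shoved with over 25 N instead of gently (contact force between the fingers and board above 25 N).
It fails at once if a bystander is moved by more than 15 mm (distance of any of flux_jar, wire_spool, tea_cup from where it was at the start of the episode above 0.015 m).
It also fails if it takes over 38 s, if anything falls off the work surface, if the arm or the gripper's body presses on something with over 40 N, if the wrist force passes 120 N, or if a joint passes its speed limit or range.

ROBOT

A 6-joint arm with a two-finger parallel gripper is mounted at the origin on a cart in front of the work surface, level with it; the furniture and walls round the work are solid. World frame = base frame: x ahead of the robot, y to its left, z up, the work surface at z = 0. Lengths are in m, angles in rad, forces in N, time in s.
With the tool pointing down it reaches from about 0.35 to 0.725 m from the base axis. Payload 6 kg.
Tool frame: the origin (TCP) lies at the very end of the fingers, on their centre line; the grasp point (between the pads) lies 19 mm behind it (manip.grip_depth is the distance from the TCP to the grasp point, in m); z points along the fingers, y is the line along which they close (so a half turn about z gives the same grasp; the last joint's range is limited). The gripper opens to 85 mm and grips with 20 to 120 N. Pads are 22 mm wide; open, the fingers measure 114 mm over their backs; the gripper's body (76 mm by 85 mm) begins 54 mm behind the grasp point. The pads swing forward as they close: fully open they stand 13 mm farther back than shut.
Start: joints at [1.479, 0.04, 0.085, 0, -1.615, -0.334], TCP at [0.248, 0.546, 0.231] pointing down, gripper open.
Joint ranges: [-2.56, 2.56], [-1.29, 2.01], [-1.08, 1.49], [-3.29, 1.98], [-2.81, -0.18], [-2.99, 2.99]. Speed limits (rad/s): [2.57, 2.57, 3.01, 3.14, 3.14, 3.14].

INTERFACE

Orientations are given as a unit quaternion [w, x, y, z].
In Python, from plant import readout, cams, order, manip gives the robot as it stands. The module is installed in compiled form; this text tells all that it offers.
- The arm moves only by the tool send_rows, never from a script. Its argument "motion" is a list of rows, each an object with "claw": the finger opening in cm, from 0 to 8.54; "dp": the shift along the tool's x, y, z in cm, a list of three; "spin": the turn about the tool's z in degrees. In form: [{"claw": claw, "dp": [x, y, z], "spin": spin}, ...]. A call has 1 to 20 rows; each row is the pose to reach, as a shift and turn from the pose commanded when the call began, along the tool's axes at that moment; what a row does not reach only later rows make up. A row lasts 1/8 s, in which the tool goes at most 62.5 mm and 10.7 degrees, less where a joint would pass 70% of its speed; a pose out of reach is approached as far as the arm can. A call with a gripper value outside its range is refused whole. The fingers move at their own pace and stop on an object; "force" is the grip in N (left out, the last holds). Time passes only in rows, so rows that repeat a pose let the fingers close. It gives the time, the measured TCP pose, the force, the opening and the grip force at its end, in the units of the state.
- readout.get_obs(): the state, without advancing time (a new reading comes with each control period).
- cams.grab_frame(name): name is "scene" or "top" or "wrist"; returns a dict with "image" (420x560x3 uint8, red, green, blue), "range_z" (420x560 float32, m along the optical axis (not along the pixel's ray), 0 where there is no reading), "mtx" (3x3 intrinsics, pixels), "R" (3x3) and "t" (3): a world point X has camera coordinates R X + t; the wrist camera has in their place "tool_from_camera" (4x4, takes a point from camera to tool coordinates, whose origin is the TCP and whose axes are the flange's). Camera axes: x right, y down, z forward; pixel columns grow to the right and rows downward; lengths in m; the calibration is good to about 2 mm. The wrist camera is an equidistant fisheye: a pixel r from the principal point sees the ray r / f radians off the axis. A picture is of the moment at which its call begins: read the wrist's pose just before it.
- order.finish_job(): hands the job in; it is judged then, once.
The state is a dict: "time": time; "q": joint angles; "dq": joint speeds; "joint_torque": joint torques, N m; "eef_pos": TCP position; "tcp_rot": TCP orientation; "force": force on the tool from outside, world axes, zero at the start; "ft_torque": the same for the moment, N m; "opening": finger opening in m; "grip_force": force on a finger pad.
Only numpy, scipy, OpenCV 4.12 (cv2) and the standard library are available. Lean on these libraries where they do the work, as an engineer would, in place of code of your own. Each camera call takes 0.05 s, during which the arm holds its last target. There are 200 camera calls.

## Working session

There is one attempt and no reset: what is moved stays moved. The work goes in short steps, Python scripts to look and compute and a tool call to move; the robot and the scene stay as the last step left them, time stands still between calls to the robot, and variables do not carry over. Pictures are saved under pics/ and viewed, at most 10 in all, crops included, and the job is handed in when it is done.

Besides the shell and the picture viewer there is one more tool, called after "Emit:" as name(argument=value, ...) on one line, values as JSON. send_rows: Moves the arm, as the interface text tells. Its arguments: {"type":"object","properties":{"motion":{"type":"array","items":{"type":"object","properties":{"claw":{"type":"number"},"dp":{"type":"array","items":{"type":"number"}},"spin":{"type":"number"}}}},"force":{"type":"number"}},"required":["motion"]}

```bash
mkdir -p pics; python3 - <<'E'
from plant import readout,cams,manip
import cv2,numpy as np
o=readout.get_obs();print({k:np.round(v,3).tolist() for k,v in o.items()})
for n in("scene","top"):
    f=cams.grab_frame(n);cv2.imwrite(f"pics/{n}0.png",f["image"][:,:,::-1]);np.savez(f"{n}0.npz",**f)
    print(n,f["mtx"].tolist(),f["R"].round(3).tolist(),f["t"].round(3).tolist())
E
```

```text
{'time': 0.0, 'q': [1.479, 0.041, 0.084, -0.0, -1.616, -0.334], 'dq': [-0.001, 0.0, 0.002, -0.0, 0.002, -0.0], 'joint_torque': [-0.0, -36.82, 34.742, 6.932, -0.005, -0.0], 'eef_pos': [0.248, 0.546, 0.23], 'tcp_rot': [0.001, 0.977, -0.211, -0.0], 'force': [-0.94, -0.115, -0.821], 'ft_torque': [-0.005, -0.026, 0.023], 'grip_force': 0.0, 'opening': 0.085}
scene [[539.7452886255821, 0.0, 285.1787337159744], [0.0, 539.7452886255821, 211.23634520162332], [0.0, 0.0, 1.0]] [[-0.85, -0.527, -0.003], [-0.302, 0.492, -0.816], [0.432, -0.693, -0.577]] [0.617, -0.022, 1.023]
top [[430.04517722488356, 0.0, 278.3770850985115], [0.0, 430.04517722488356, 209.11975356002714], [0.0, 0.0, 1.0]] [[0.008, -1.0, 0.01], [-0.999, -0.009, -0.054], [0.054, -0.01, -0.998]] [0.433, 0.468, 0.879]
```

View pics/top0.png

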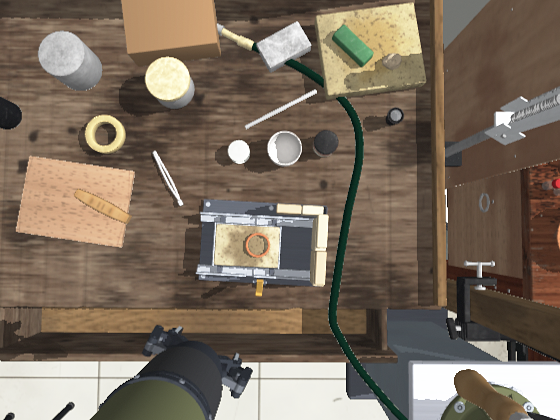

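View pics/scene0.png

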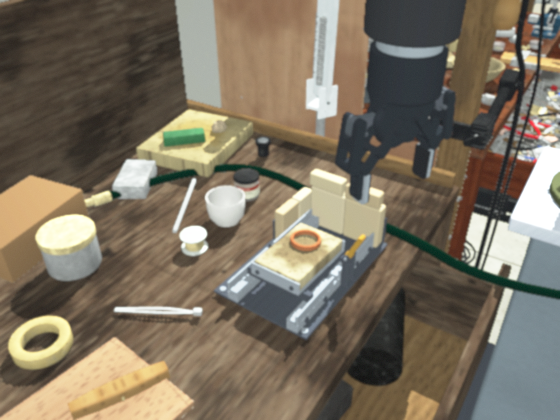

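The top view shows the hearth at about (200–327, 200–298), with the board at (215–282, 222–270). The ring is at (257, 245), the keeper at (259, 288) and the end wall at (320, 245). Hearth x points roughly along world -y.

```bash
cat > h.py <<'E'
import numpy as np
def cloud(f):
    z=f["range_z"];v,u=np.indices(z.shape);K=f["mtx"]
    c=np.stack([(u-K[0,2])/K[0,0]*z,(v-K[1,2])/K[1,1]*z,z],-1)
    return (c-f["t"])@f["R"]
E
python3 - <<'E'
from h import *
import cv2
f=dict(np.load("top0.npz"));P=cloud(f);im=f["image"]
cv2.imwrite("pics/c1.png",cv2.resize(im[190:310,190:340,::-1],None,fx=5,fy=5,interpolation=cv2.INTER_CUBIC))
np.set_printoptions(linewidth=250,suppress=True)
print("z mm rows 200-298 step4, cols 196-330 step 4")
print((P[200:302:4,196:332:4,2]*1000).round().astype(int))
E
```

```text
z mm rows 200-298 step4, cols 196-330 step 4
[[ -5  -3   6   6   6   1   4  -4  -3  -6  -6  -6  -6  -5  -7  -4  -5  -3  -4  -7  -6  -5  -6  -4  -6  -4  -7  -7  -2  -7  -7  -5  -7  -4]
 [ -6  -6   3   2   6   3   3   2   8   3   4   2   0   5   3   0   2   1   3   4   4  63  60  42  43  43  -6  -6  -5  -5  -5  -4  -5  -4]
 [ -9  -7   4   5   4   6   6   3   5   5   3   4   4   4   1   2   2   3   5   4   4  62  62  67  65  64  61  61  64  64  65  65   2  -4]
 [ -4  -6   4   3  15   7   3  -1   4   3   7   4   2   3   3   4   3   4   1   2  43  62  63  63  66  63  65  65  65  65  63  62  18  -4]
 [ -7  -7  22  24  23  23  22  26  25  26  34  35  36  36  16  19  34  36  34   4   2   4  16   4   6   5   5   6   3   8  17 104 103 101]
 [ -4  -4  25  24  24  27  38  38  23  24  21  21  24  21  17  18  25  21  23  31  33  25  23  24  22  24  23  29  37  32  78 104 103  -8]
 [ -6  -5   7   1   1  57  57  38  40  40  41   3   2   4  19  17  24  25  23  34  32  25  26  25  23  25  24  24  21  24  82 102 105  -8]
 [ -7  -4   6   0   1  62  63  60  61  62  63  60  61  56  56  59  58  55  56  54 
[... 1859 characters left out ...]
 -7]
 [ -6  -6  -5  -7  -5  -5  -6  -5  -4  -6  -4  -7  -6  -5  -7  -4  72  63  -3  -8   6   5   2   3   4   5   8   2   3  77 103 105 103  -2]
 [ -4  -5  -5  -7  -6  -6  -4  -3  -6  -6  -7  -5  -5  -4  -7  85  85  -5  -3  -7  -6  -9  -5  -5  -4  -5  -5  -5  -6  -2  -6  -6  -7  -3]
 [ -8 -10  -7  -4  -6  -5  -6  -9  -7  -7  -9  -1  -7  -4  -2  99  97  -5  -5  -4  -6  -4  -5  -6  -6  -6  -6  -6   0  -5  -8  -4  -6  -6]
 [ -6  -5  -4  -7  -7  -6  -7 -10  -6  -5  -6  -6  -4  -5  -4  98  98  -5  -6  -5  -5  -5  -4  -6  -7  -7  -6  -4  -2  -5  -6  -6  -5  -5]
 [ -4  -6  -4  -2  -8  -5  -6  -4  -3  -3  -4  -9  -5  -8  -5  -8  -2  -6  -4  -5  -4  -3  -4  -8  -5  -8  -6  -5  -5  -4  -4  -5  -4  -6]]
```

View pics/c1.png

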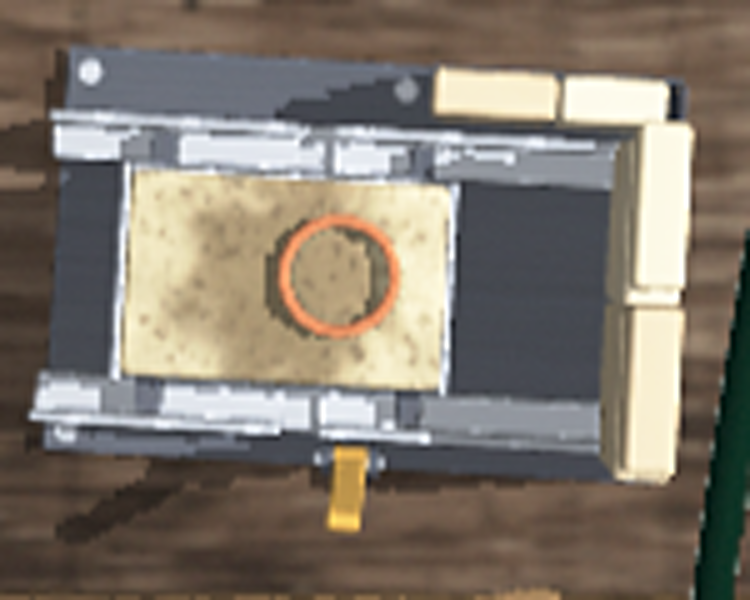

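The crop (5×, offset 190,190) shows:
- the guides, from (30,415) to (430,440) and from (52,112) to (620,147)
- the lip, at x≈120
- the ring, at (340,276)
- the keeper, from (350,455) at the hinge to (345,530) at the tip

```bash
cat >> h.py <<'E'
def cast(f,u,v,z):
    K=f["mtx"];R=f["R"];d=R.T@np.array([(u-K[0,2])/K[0,0],(v-K[1,2])/K[1,1],1]);c=-R.T@f["t"]
    return c+d*(z-c[2])/d[2]
E
python3 - <<'E'
from h import *
np.set_printoptions(precision=4,suppress=True)
f=dict(np.load("top0.npz"))
for n,x,y,z in [("farguide L",52,112,36),("farguide R",620,146,36),("nearguide L",30,417,36),("nearguide R",430,441,36),
 ("lip far",124,166,58),("lip near",113,380,58),("front far",458,186,52),("front near",445,395,52),("wall outer far",693,122,105),("wall outer near",672,480,105),("wall in far",640,122,105),("wall in near",618,475,105),
 ("keeper hinge",350,450,64),("keeper tip",345,528,102),("ring",340,276,62)]:
    print(n,cast(f,190+x/5-.4,190+y/5-.4,z/1000)[:2]*1000)
P=cloud(f);i=f["image"].astype(int)
# precise rail fit: points of each rail top
m=np.zeros(P.shape[:2],bool);m[195:300,195:320]=1
Q=P[m&(P[...,2]>.018)&(P[...,2]<.042)];print(len(Q))
import cv2
for n,s in (("far",Q[Q[:,0]>Q[:,0].mean()]),("near",Q[Q[:,0]<Q[:,0].mean()])):
    l=cv2.fitLine(s[:,:2].astype(np.float32),cv2.DIST_HUBER,0,.001,.001).ravel();print(n,l,np.degrees(np.arctan2(l[1],l[0])))
E
```

```text
farguide L [455.6524 594.7564]
farguide R [443.9974 366.7646]
nearguide L [334.1065 601.2883]
nearguide R [325.782  442.0627]
lip far [433.7983 562.5368]
lip near [350.7089 565.4426]
front far [427.1827 431.9898]
front near [345.3829 436.4248]
wall outer far [450.8961 346.1308]
wall outer near [319.4677 353.5605]
wall in far [450.7232 365.7567]
wall in near [321.1455 373.3822]
keeper hinge [325.0524 472.9881]
keeper tip [300.7779 473.3029]
ring [391.7892 477.646 ]
2229
far [0.0516 0.9987 0.4403 0.4772] 87.04056
near [0.0356 0.9994 0.3362 0.513 ] 87.95893
```

Emit:
send_rows(motion=[{"claw":0,"dp":[3,-2.6,0],"spin":-7},{"claw":0,"dp":[6,-5.2,0],"spin":-14},{"claw":0,"dp":[9,-7.8,0],"spin":-21.4},{"claw":0,"dp":[11.4,-10.3,0],"spin":-21.4},{"claw":0,"dp":[11.4,-10.3,0],"spin":-21.4},{"claw":0,"dp":[11.4,-10.3,0],"spin":-21.4},{"claw":0,"dp":[11.4,-10.3,0],"spin":-21.4},{"claw":0,"dp":[11.4,-10.3,0],"spin":-21.4}])

```text
time: 1.1
eef_pos: [0.3935, 0.5932, 0.232]
tcp_rot: [-0.0, 1.0, -0.026, 0.0]
force: [-0.9, 0.7, 0.0]
opening: -0.0004
grip_force: 0.0
```

Emit:
send_rows(motion=[{"claw":0,"dp":[0,0,5],"spin":0},{"claw":0,"dp":[0,0,10],"spin":0},{"claw":0,"dp":[0,0,15],"spin":0},{"claw":0,"dp":[0,0,18],"spin":0},{"claw":0,"dp":[0,0,19],"spin":0},{"claw":0,"dp":[0,0,19],"spin":0}])

```text
time: 1.85
eef_pos: [0.3941, 0.5933, 0.0419]
tcp_rot: [-0.0, 1.0, -0.026, 0.0]
force: [-0.5, -0.4, 0.4]
opening: 0.0
grip_force: 0.0
```

```bash
python3 - <<'E'
from plant import readout,cams
import cv2,numpy as np
f=cams.grab_frame("scene");cv2.imwrite("pics/s1.png",cv2.resize(f["image"][160:340,200:420,::-1],None,fx=3.3,fy=3.3))
E
```

```text
(no output)
```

View pics/s1.png

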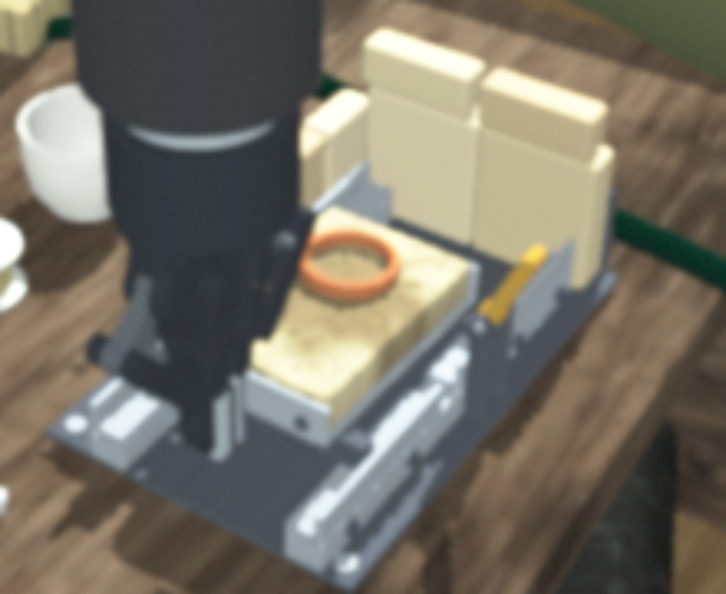

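The fingertips are at crop (220, 440), just short of the lip at (290, 410) and between the rails. Nothing is touching, so I'll start the slow push.

Emit:
send_rows(motion=[{"claw":0,"dp":[0,0.3,0],"spin":0},{"claw":0,"dp":[0,0.6,0],"spin":0},{"claw":0,"dp":[0,0.9,0],"spin":0},{"claw":0,"dp":[0,1.1,0],"spin":0},{"claw":0,"dp":[0,1.3,0],"spin":0},{"claw":0,"dp":[0,1.5,0],"spin":0},{"claw":0,"dp":[0,1.7,0],"spin":0},{"claw":0,"dp":[0,1.9,0],"spin":0},{"claw":0,"dp":[0,2.1,0],"spin":0}])

```text
time: 3.02
eef_pos: [0.393, 0.5722, 0.0413]
tcp_rot: [-0.0, 1.0, -0.026, 0.0]
force: [-0.4, 3.0, -0.9]
opening: 0.0004
grip_force: 1.1
```

Emit:
send_rows(motion=[{"claw":0,"dp":[0,0.3,0],"spin":0},{"claw":0,"dp":[0,0.6,0],"spin":0},{"claw":0,"dp":[0,0.9,0],"spin":0},{"claw":0,"dp":[0,1.2,0],"spin":0},{"claw":0,"dp":[0,1.5,0],"spin":0},{"claw":0,"dp":[0,1.8,0],"spin":0},{"claw":0,"dp":[0,2.1,0],"spin":0},{"claw":0,"dp":[0,2.4,0],"spin":0},{"claw":0,"dp":[0,2.7,0],"spin":0},{"claw":0,"dp":[0,3.0,0],"spin":0},{"claw":0,"dp":[0,3.3,0],"spin":0},{"claw":0,"dp":[0,3.6,0],"spin":0}])

```text
time: 4.53
eef_pos: [0.3912, 0.536, 0.0413]
tcp_rot: [0.0, 1.0, -0.026, 0.0]
force: [0.7, 2.1, -0.4]
opening: 0.0004
grip_force: 1.1
```

Emit:
send_rows(motion=[{"claw":0,"dp":[0,0.2,0],"spin":0},{"claw":0,"dp":[0,0.4,0],"spin":0},{"claw":0,"dp":[0,0.6,0],"spin":0},{"claw":0,"dp":[0,0.8,0],"spin":0},{"claw":0,"dp":[0,1.0,0],"spin":0}])

```text
time: 5.15
eef_pos: [0.3906, 0.5259, 0.0411]
tcp_rot: [0.0, 1.0, -0.026, -0.0]
force: [-0.4, 1.9, -2.3]
opening: 0.0001
grip_force: 0.9
```

Emit:
send_rows(motion=[{"claw":0,"dp":[0,0.15,0],"spin":0},{"claw":0,"dp":[0,0.3,0],"spin":0}])

```text
time: 5.4
eef_pos: [0.3905, 0.523, 0.0412]
tcp_rot: [0.0, 1.0, -0.026, -0.0]
force: [-0.5, 3.1, -1.1]
opening: 0.0
grip_force: 0.9
```

Emit:
send_rows(motion=[{"claw":0,"dp":[0,0.15,0],"spin":0},{"claw":0,"dp":[0,0.3,0],"spin":0}])

```text
time: 5.65
eef_pos: [0.3903, 0.5201, 0.0412]
tcp_rot: [0.0, 1.0, -0.026, -0.0]
force: [-0.1, 1.3, -1.5]
opening: -0.0001
grip_force: 1.0
```

Emit:
send_rows(motion=[{"claw":0,"dp":[0,0.1,0],"spin":0},{"claw":0,"dp":[0,0.2,0],"spin":0}])

```text
time: 5.9
eef_pos: [0.3903, 0.5184, 0.0415]
tcp_rot: [-0.0, 1.0, -0.026, 0.0]
force: [-0.0, 2.5, 0.1]
opening: 0.0003
grip_force: 0.9
```

Emit:
send_rows(motion=[{"claw":0,"dp":[0,0.1,0],"spin":0},{"claw":0,"dp":[0,0.2,0],"spin":0}])

```text
time: 6.15
eef_pos: [0.3902, 0.5167, 0.0415]
tcp_rot: [-0.001, 1.0, -0.026, 0.0]
force: [-0.5, 4.0, -1.2]
opening: -0.0
grip_force: 2.0
```

```bash
cat > look.py <<'E'
import sys
from h import *
from plant import cams
import cv2
n=sys.argv[1]
f=cams.grab_frame("scene");P=cloud(f)
ex=np.array([-.052,-.9986]);ey=np.array([.9986,-.052]);o=np.array([.3893,.4912])
Q=P[...,:2]-o;X=Q@ex;Y=Q@ey;Z=P[...,2];i=f["image"].astype(int)
for a in range(-20,121,10):
    m=(abs(X-a/1000)<.005)&(abs(Y+.0)<.04)&(Z>.04)&(Z<.075)&(f["range_z"]>0)&(i[...,0]-i[...,2]<130)
    if m.sum()>8:print(a,m.sum(),(np.median(Z[m])*1000).round(1))
cv2.imwrite(f"pics/{n}.png",cv2.resize(f["image"][160:340,200:420,::-1],None,fx=3.3,fy=3.3))
E
python3 look.py s2
```

```text
-20 41 59.9
-10 262 50.2
0 136 56.5
10 143 56.6
20 145 56.7
30 145 56.9
40 146 56.6
50 193 57.1
60 134 57.1
70 137 56.8
80 155 56.8
90 207 57.7
100 110 56.7
110 141 56.6
120 522 62.5
```

The brick top now reads flat at 56.7 mm all along (56 mm expected when home), so the board has dropped in and lies level. Next I'll back off, rise and go round to the keeper's outer side.

Emit:
send_rows(motion=[{"claw":0,"dp":[0,-1,0],"spin":0},{"claw":0,"dp":[0,-2.5,0],"spin":0},{"claw":0,"dp":[0,-2.5,-5],"spin":0},{"claw":0,"dp":[0,-2.5,-10],"spin":0},{"claw":0,"dp":[0,-2.5,-12],"spin":0},{"claw":0,"dp":[0,-2.5,-12],"spin":0}])

```text
time: 6.95
eef_pos: [0.3917, 0.5418, 0.1629]
tcp_rot: [-0.001, 1.0, -0.026, 0.0]
force: [-0.3, -0.7, -1.3]
opening: -0.0
grip_force: 0.0
```

```bash
python3 look.py s3; python3 -c "
from plant import cams
import cv2
from h import *
f=cams.grab_frame('top');P=cloud(f)
i=f['image'].astype(int);m=(i[...,0]-i[...,2]>90)&(P[...,2]>.055);m[:, :200]=0;m[:270]=0;m[310:]=0;m[:,330:]=0
q=P[m];o=q[:,:2]-[.3893,.4912]
X=o@[-.052,-.9986];Y=o@[.9986,-.052];print(len(q),np.percentile(X,[5,50,95])*1e3,np.percentile(Y,[2,98])*1e3,np.percentile(q[:,2],[2,98]))"
```

```text
-10 543 51.7
0 233 56.6
10 250 56.8
20 227 56.8
30 225 56.8
40 218 56.7
50 273 57.1
60 170 57.0
70 186 57.0
80 198 57.0
90 230 57.4
100 127 56.7
110 154 56.5
120 541 62.5
97 [17.02324063 22.24662568 26.86624573] [-87.14410511 -64.01024687] [0.0632263 0.1030585]
```

View pics/s3.png

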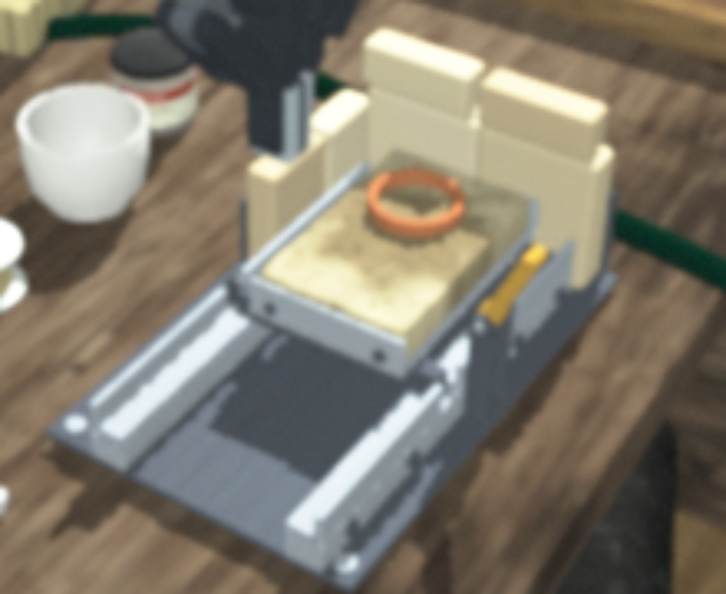

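The board is home and level, the ring is at (415, 205) untouched, and the keeper is open at (515, 285). Moving outside the keeper.

Emit:
send_rows(motion=[{"claw":0,"dp":[-3,2,0],"spin":0},{"claw":0,"dp":[-6,4,0],"spin":0},{"claw":0,"dp":[-9,6,0],"spin":0},{"claw":0,"dp":[-11.2,7.3,0],"spin":0},{"claw":0,"dp":[-11.2,7.3,0],"spin":0},{"claw":0,"dp":[-11.2,7.3,3],"spin":0},{"claw":0,"dp":[-11.2,7.3,6],"spin":0},{"claw":0,"dp":[-11.2,7.3,7.8],"spin":0},{"claw":0,"dp":[-11.2,7.3,7.8],"spin":0}])

```text
time: 8.18
eef_pos: [0.2758, 0.4731, 0.0812]
tcp_rot: [0.002, 1.0, -0.026, -0.0]
force: [-0.2, 0.1, 0.3]
opening: 0.0002
grip_force: 0.0
```

Emit:
send_rows(motion=[{"claw":0,"dp":[0.4,0,0],"spin":0},{"claw":0,"dp":[0.8,0,0],"spin":0},{"claw":0,"dp":[1.2,0,0],"spin":0},{"claw":0,"dp":[1.6,0,0],"spin":0},{"claw":0,"dp":[2.0,0,0],"spin":0},{"claw":0,"dp":[2.4,0,0],"spin":0},{"claw":0,"dp":[2.8,0,0],"spin":0},{"claw":0,"dp":[3.2,0,0],"spin":0},{"claw":0,"dp":[3.6,0,0],"spin":0},{"claw":0,"dp":[4.0,0,0],"spin":0},{"claw":0,"dp":[4.4,0,0],"spin":0}])

```text
time: 9.55
eef_pos: [0.32, 0.4718, 0.0832]
tcp_rot: [0.0, 1.0, -0.026, -0.0]
force: [-0.1, -1.2, -0.0]
opening: -0.0003
grip_force: 0.0
```

```bash
python3 look.py s4|tail -3
```

```text
100 25 57.4
110 23 56.7
120 121 65.9
```

View pics/s4.png

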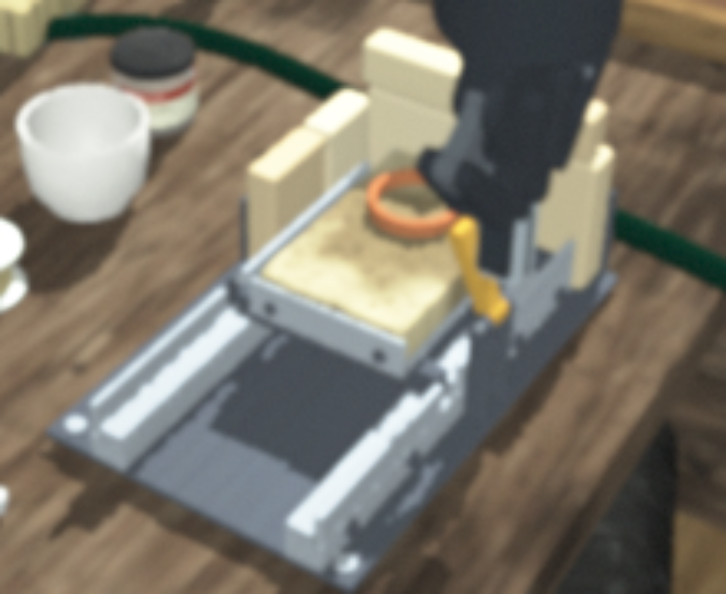

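The keeper is past upright and falling inward, with its tip at (462, 228). I'll back off outward, rise and let it fall.

Emit:
send_rows(motion=[{"claw":0,"dp":[0,0,0],"spin":0},{"claw":0,"dp":[-1,0,0],"spin":0},{"claw":0,"dp":[-3,0,0],"spin":0},{"claw":0,"dp":[-5,0,0],"spin":0},{"claw":0,"dp":[-5,0,-5],"spin":0},{"claw":0,"dp":[-5,0,-10],"spin":0},{"claw":0,"dp":[-5,0,-14],"spin":0},{"claw":0,"dp":[-5,0,-14],"spin":0},{"claw":0,"dp":[-5,0,-14],"spin":0},{"claw":0,"dp":[-5,0,-14],"spin":0},{"claw":0,"dp":[-5,0,-14],"spin":0},{"claw":0,"dp":[-5,0,-14],"spin":0},{"claw":0,"dp":[-5,0,-14],"spin":0},{"claw":0,"dp":[-5,0,-14],"spin":0}])

```text
time: 11.35
eef_pos: [0.2698, 0.4744, 0.2232]
tcp_rot: [0.0, 1.0, -0.026, 0.0]
force: [-0.2, 1.6, -0.8]
opening: 0.0002
grip_force: 0.0
```

```bash
python3 look.py s5; python3 -c "
from plant import cams
import cv2
from h import *
f=cams.grab_frame('scene');P=cloud(f)
i=f['image'].astype(int);o=P[...,:2]-[.3893,.4912]
X=o@[-.052,-.9986];Y=o@[.9986,-.052]
m=(abs(X-.022)<.005)&(Y<-.0)&(Y>-.08)&(P[...,2]>.045)&(P[...,2]<.12)
for y in range(-76,0,5):
  s=m&(abs(Y-y/1e3)<.0025)
  if s.sum()>3: print(y,s.sum(),(np.median(P[s][:,2])*1e3).round(1),i[s].mean(0).round())"
```

```text
-10 542 51.6
0 251 56.8
10 245 56.8
20 197 56.8
30 159 56.9
40 191 56.9
50 269 57.2
60 174 57.0
70 182 57.0
80 195 56.8
90 239 57.5
100 118 56.8
110 157 56.6
120 531 62.1
-71 19 64.0 [195. 162.  82.]
-66 14 65.6 [250. 223.  98.]
-61 13 64.9 [253. 233. 103.]
-56 14 64.8 [252. 230. 105.]
-51 15 65.2 [250. 228. 100.]
-46 15 64.6 [246. 222.  99.]
-41 21 63.7 [221. 205. 112.]
-36 18 64.7 [225. 209. 112.]
-31 13 64.9 [246. 224. 102.]
-26 14 64.8 [250. 227. 103.]
-21 7 63.5 [230. 207. 121.]
-16 11 57.2 [220. 201. 146.]
-11 16 57.2 [209. 193. 146.]
-6 9 57.0 [214. 197. 148.]
-1 10 56.4 [208. 191. 144.]
```

View pics/s5.png

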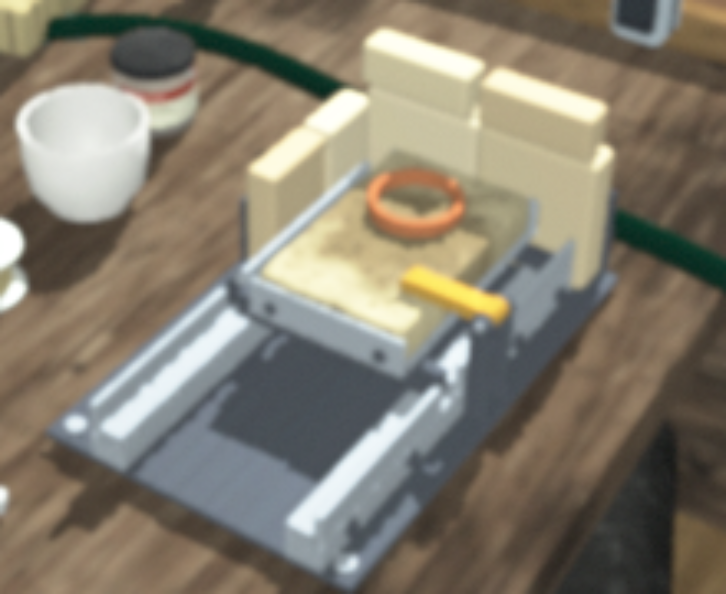

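The keeper lies level on the board's edge, from (410, 275) to (500, 305), with its top flat at about 65 mm. The board is level, the ring hasn't moved, and the arm is clear.

```bash
python3 -c "
from plant import order
print(order.finish_job())"
```

```text
the job is handed in; nothing more can be done
None
```

I've handed in the job: the board is home and level in its notches, the keeper is lying on its edge, and the ring and bystanders weren't touched; the hand-in gave no verdict.

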